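Press a stuck core ring out of a sampler barrel

TASK

A brass core ring is stuck inside the sampler barrel that is clamped in the bench vise. Pass the steel knock-out rod through the hole in the barrel's square head and press the ring out from behind, until it lies in the trough in front of the barrel, completely clear of the barrel's mouth. Then draw the rod out again and lay it flat back on the cork mat, leaving the dish, the scoop and the second core ring where they are.

Things in the scene. Friction and masses are not known exactly. Their poses are not given: they have to be found in the camera images.
- hole (a point): Centre of the outer opening of the round access hole (24 mm wide, 35 mm deep) in the square steel head, 50 x 50 mm, that closes the rear of the sampler barrel. The barrel lies level, axis 90 mm above the counter. x runs along the axis into the hole and on to the mouth, z is up. Beyond the hole is the bore. Barrel (66 mm outside) and head stay under 127 mm high; nothing stands behind the head.
- mouth (a point): Centre of the barrel's open mouth (bore 58 mm), 155 mm beyond hole on the same axis, same axes: x points out of the barrel. Vise jaws, tops at 103 mm, hold the barrel from both sides. In front of the mouth a fixed folded-sheet trough 104 mm long, with a low lip at its end, catches the ring; its bed is 1.5 mm lower than the bore.
- ejector (a joint): Travel (m) of the steel ejector disc inside the barrel, 0 at the start, growing towards the mouth. Disc 54 mm wide, 8 mm thick; its rear face starts 40 mm beyond hole. Pushed by a rod (friction about 3 N) it pushes the ring ahead of it and stops by itself at 0.111, 4 mm proud of the mouth: the rod's tip is then 151 mm beyond hole.
- ring_centre (a point): Centre of the stuck core ring, a dull brass tube 56 mm outside, 46 mm inside, 60 mm long, lying in the barrel, its axis (its x) along the barrel. It starts 5 to 39 mm ahead of the disc, wholly inside the barrel, partly seen through the slot on the barrel's top. It is wedged: disc and ring take roughly 8 to 18 N to push until the ring is nearly out.
- rod_centre (a point): Middle of the knock-out rod, a steel bar 200 mm long, about 0.5 kg, lying on the cork mat. Its x runs along the bar to the round tip, 100 mm away; the front 155 mm are round, 20 mm in diameter, the rear 45 mm square, 20 x 20 mm, too wide for the hole. It balances 5 mm behind this point. It has 2 mm play all round in the hole; let go part-way in, it stays but droops by a few degrees.
- mat: Cork mat fixed on the counter, 320 mm along its x, 240 mm along its y, 6 mm thick; origin at the centre of its underside. The rod and the scoop lie on it.
- scoop_centre (a point): Bystander: blue enamelled scoop lying on the far part of the mat, 200 mm long, 66 mm wide, 33 mm high; point inside its blade, 13 mm up; its x points along it, from handle to lip.
- dish: Bystander: white porcelain dish 96 mm wide, 36 mm high, standing beyond the vise; origin at the centre of its underside.
- spare_centre (a point): Bystander: second brass core ring, like the first but standing upright on the counter beyond the vise; point at its centre, 30 mm up.
Not all that is in view belongs to the job. There is more than one size of the part that bears rod_centre; the job needs the smallest.

How it is judged:
On the way, in this order (a step that is already met when the one before it is completed fails the run):
1. the rod has entered the barrel through the hole in the head (x of rod_centre in the frame of hole between -0.06 and 0.08 m and y of rod_centre in the frame of hole between -0.015 and 0.015 m and z of rod_centre in the frame of hole between -0.02 and 0.02 m), for 0.1 s.
2. the ring lies in the trough, clear of the barrel's mouth, pressed there by the rod (x of rod_centre in the frame of hole above 0.02 m and x of ring_centre in the frame of mouth between 0.03 and 0.09 m and z of ring_centre in the frame of mouth between -0.012 and 0.01 m), for 0.2 s.
At the end, for the whole second after the job is handed in: The core ring lies along the trough, its rear end past the barrel's mouth (centre 30 to 90 mm beyond the mouth, within 12 mm of the axis, within 11 degrees of it); the rod lies flat with its middle on the cork mat (centre under 22 mm above the mat's underside); both are let go and at rest (x of ring_centre in the frame of mouth between 0.03 and 0.09 m and y of ring_centre in the frame of mouth between -0.012 and 0.012 m and z of ring_centre in the frame of mouth between -0.012 and 0.01 m and angle between the x axis of ring_centre and the x axis of mouth, either way round below 0.2 rad and x of rod_centre in the frame of mat between -0.16 and 0.16 m and y of rod_centre in the frame of mat between -0.12 and 0.12 m and z of rod_centre in the frame of mat below 0.022 m and linear speed of each of rod, ring below 0.02 m/s); the robot touches nothing.
It fails at once if the dish is pushed more than 20 mm from its place or tipped (distance of dish from where it was at the start of the episode above 0.02 m or angle between dish's own z axis and vertical above 0.35 rad).
It fails at once if the second core ring is pushed more than 20 mm from its place or tipped over (distance of spare_centre from where it was at the start of the episode above 0.02 m or angle between spare_centre's own z axis and vertical above 0.5 rad).
It fails at once if the scoop is pushed more than 25 mm from its place (distance of scoop_centre from where it was at the start of the episode above 0.025 m).
It fails at once if the core ring falls off the trough (z of ring_centre in the frame of mouth below -0.03 m).
It also fails if it takes over 69 s, if anything falls off the work surface, if the arm or the gripper's body presses on something with over 40 N, if the wrist force passes 120 N, or if a joint passes its speed limit or range.

ROBOT

A 7-joint arm with a two-finger parallel gripper is mounted at the origin on the work surface. World frame = base frame: x ahead of the robot, y to its left, z up, the work surface at z = 0. Lengths are in m, angles in rad, forces in N, time in s.
With the tool pointing down it reaches from about 0.425 to 0.875 m from the base axis. Payload 4.7 kg.
Tool frame: the origin (TCP) lies at the very end of the fingers, on their centre line; the grasp point (between the pads) lies 19 mm behind it; z points along the fingers, y is the direction in which the jaws open and shut (so a half turn about z gives the same grasp; the last joint's range is limited). The gripper opens to 85 mm and grips with 20 to 120 N. Pads are 22 mm wide; open, the fingers measure 114 mm over their backs; the gripper's body (76 mm by 85 mm) begins 54 mm behind the grasp point. The pads swing forward as they close: fully open they stand 13 mm farther back than shut.
Start: joints at [1.196, 0.321, -0.07, 1.45, 0.023, 1.371, -0.057], TCP at [0.246, -0.602, 0.231] pointing down, gripper open.
Joint ranges: [-2.86, 2.86], [-0.3, 2.09], [-1.38, 1.24], [0.06, 2.45], [-1.56, 4.7], [0.09, 2.05], [-2.69, 2.69]. Speed limits (rad/s): [2.57, 2.57, 3.14, 3.14, 3.14, 3.14, 3.14].

INTERFACE

Orientations are given as a rotation vector (axis times angle).
In Python, from plant import state, capture, sign_off gives the robot as it stands.
- The arm moves only by the tool drive_tool, never from a script. Its argument "targets" is a list of rows, each a list of 5 numbers: the shift along the tool's x, y, z in mm, then the turn about the tool's z in rad, then the finger opening in mm, from 0 to 85.4. In form: [[tx, ty, tz, yaw, gripper], ...]. A call has 1 to 10 rows; each row shifts and turns the commanded pose from where the row before left it, along the tool's axes as they then stand; what a row does not reach is not made up. A row lasts 1/12 s, in which the tool goes at most 41.7 mm and 7.16 degrees, less where a joint would pass 70% of its speed; a pose out of reach is approached as far as the arm can. A call with a gripper value outside its range is refused whole. The fingers move at their own pace and stop on an object; the grip force is fixed at half the most. Time passes only in rows, so rows that do not move let the fingers close. It gives the time, the measured TCP pose, the force and the opening at its end, in the units of the state.
- state(): the state, without advancing time (a new reading comes with each control period).
- capture(name): name is "scene" or "top"; returns a dict with "image" (420x560x3 uint8, red, green, blue), "mtx" (3x3 intrinsics, pixels), "view" (4x4, takes a point from world to camera coordinates). Camera axes: x right, y down, z forward; pixel columns grow to the right and rows downward; lengths in m; the calibration is good to about 2 mm. A picture is of the moment at which its call begins. There is no depth.
- sign_off(): hands the job in, once; it reports no verdict.
The state is a dict: "clock": time; "qpos": joint angles; "qd": joint speeds; "tau": joint torques, N m; "position": TCP position; "tool_rot": TCP orientation; "force": force on the tool from outside, world axes, zero at the start; "torque": the same for the moment, N m; "gripper_width": finger opening in m.
Only numpy, scipy, OpenCV 4.12 (cv2) and the standard library are available. Lean on these libraries where they do the work, as an engineer would, in place of code of your own. Each camera call takes 0.05 s, during which the arm holds its last target.

## Working session

There is one attempt and no reset: what is moved stays moved. The work goes in short steps, Python scripts to look and compute and a tool call to move; the robot and the scene stay as the last step left them, time stands still between calls to the robot, and variables do not carry over. Pictures are saved under pics/ and viewed, and the job is handed in when it is done.

Besides the shell and the picture viewer there is one more tool, called by a JSON object that holds its "name" and its "arguments". drive_tool: Moves the arm, as the interface text tells. Its arguments: {"type":"object","properties":{"targets":{"type":"array"}},"required":["targets"]}

```bash
mkdir -p pics; python3 - <<'E'
from plant import state,capture
import cv2,numpy as np
for n in("scene","top"):
    c=capture(n);cv2.imwrite(f"pics/{n}0.png",c["image"][:,:,::-1]);np.savez(f"{n}0.npz",**c)
    print(n,c["mtx"].round(1).tolist(),c["view"].round(4).tolist())
print(state())
E
ls
```

```text
scene [[383.6, 0.0, 276.5], [0.0, 383.6, 215.8], [0.0, 0.0, 1.0]] [[-0.7743, 0.6325, 0.0221, 0.4005], [0.3816, 0.4945, -0.7809, -0.1282], [-0.5048, -0.5962, -0.6242, 1.0901], [0.0, 0.0, 0.0, 1.0]]
top [[422.0, 0.0, 292.6], [0.0, 422.0, 205.6], [0.0, 0.0, 1.0]] [[0.0061, -1.0, -0.0029, -0.0004], [-0.9904, -0.0056, -0.1379, 0.5256], [0.1379, 0.0037, -0.9904, 0.9937], [0.0, 0.0, 0.0, 1.0]]
{'clock': 0.1, 'qpos': array([ 1.1960915 ,  0.32178204, -0.0700949 ,  1.45153637,  0.02258661,
        1.37078149, -0.05688704]), 'qd': array([-2.12689653e-04, -6.92878679e-04, -2.31843980e-04, -1.67566763e-03,
       -3.01185452e-05, -5.46354547e-04,  1.29282387e-03]), 'tau': array([-8.49734970e-04, -4.94876933e+01, -3.83962747e-01, -3.15211165e+01,
        1.29769044e-02,  7.38962379e-03,  1.38581080e-05]), 'position': array([ 0.24619293, -0.60106641,  0.23031974]), 'tool_rot': array([-3.08076055e+00, -6.06643707e-01,  6.36239860e-04]), 'force': array([-1.25228893,  0.65150004, -0.33283583]), 'torque': array([ 0.0199875 ,  0.07227606, -0.00952367]), 'gripper_width': 0.08552479891976945}
pics
scene0.npz
top0.npz
```

View pics/scene0.png

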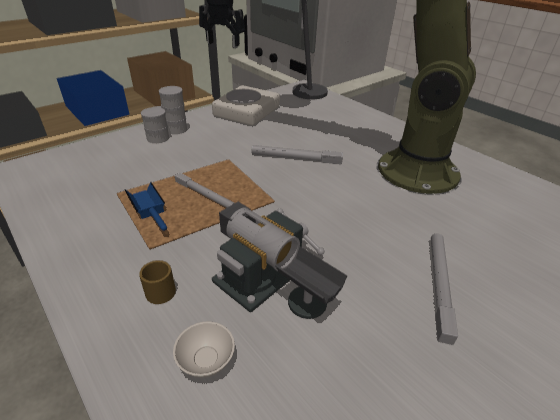

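View pics/top0.png

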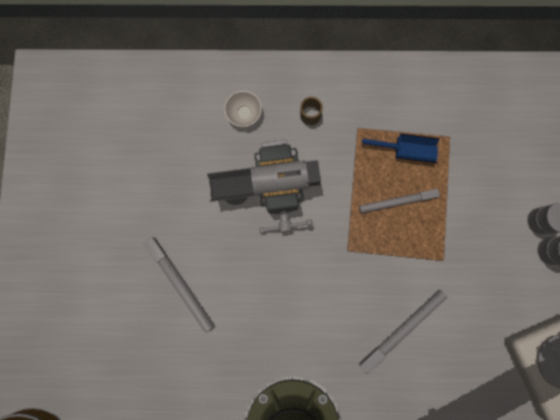

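```bash
cat > h.py <<'E'
import cv2,numpy as np
def ray(c,u,v,z):
    V=c["view"];R=V[:3,:3];t=V[:3,3];C=-R.T@t
    d=R.T@np.linalg.inv(c["mtx"])@np.array([u,v,1.]);return C+d*(z-C[2])/d[2]
def proj(c,p):
    q=c["view"][:3,:3]@np.asarray(p,float)+c["view"][:3,3];q=c["mtx"]@q;return q[:2]/q[2]
def crop(c,x0,y0,x1,y1,s,f,gain=1.0):
    im=c["image"][y0:y1,x0:x1,::-1];im=np.clip(im*float(gain),0,255).astype(np.uint8)
    cv2.imwrite(f,cv2.resize(im,None,fx=s,fy=s,interpolation=cv2.INTER_CUBIC))
E
python3 - <<'E'
from h import *
t=np.load("top0.npz");s=np.load("scene0.npz")
crop(t,195,135,335,245,5.7,"pics/c1.png",1.6)
crop(t,340,120,460,210,6.6,"pics/c2.png",1.6)
crop(s,160,160,360,310,4,"pics/c3.png",1.6)
E
```

```text
(no output)
```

View pics/c1.png

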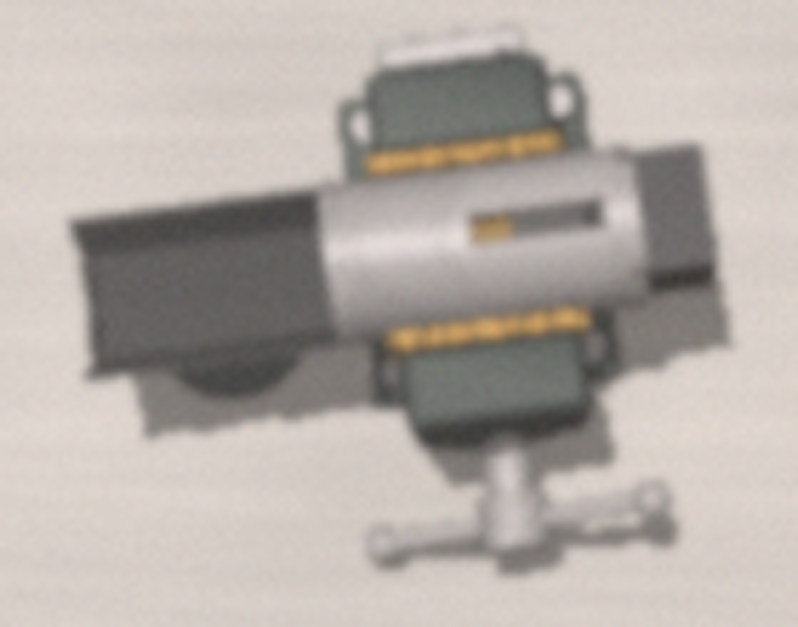

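View pics/c2.png

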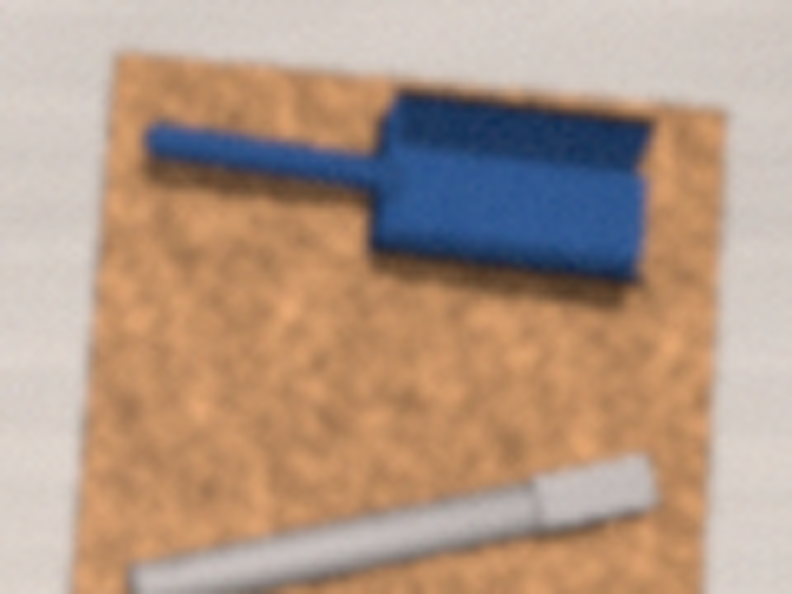

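View pics/c3.png

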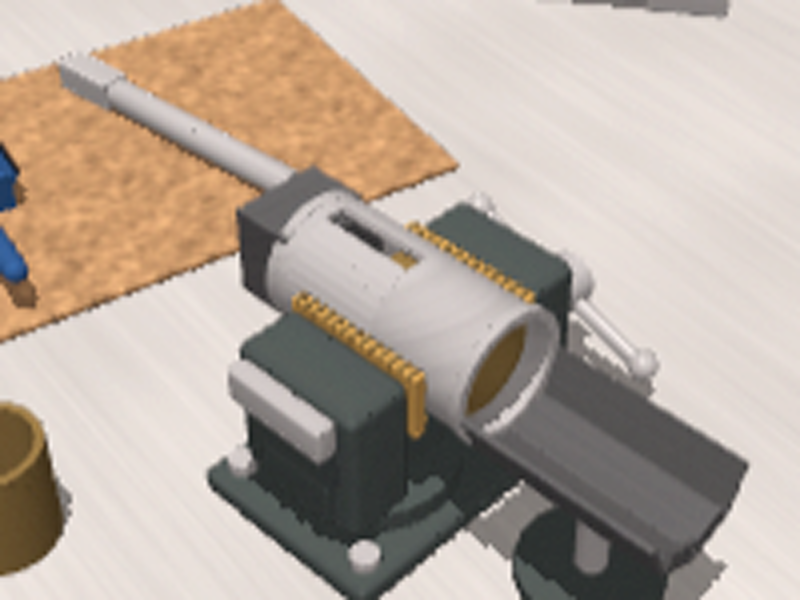

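```bash
python3 - <<'E'
from h import *
t=np.load("top0.npz");s=np.load("scene0.npz")
f=lambda x,y:(195+(x+.5)/5.7-.5,135+(y+.5)/5.7-.5)
print("cam",-t["view"][:3,:3].T@t["view"][:3,3],-s["view"][:3,:3].T@s["view"][:3,3])
H=[ray(t,*f(x,y),.115) for x,y in[(636,158),(700,147),(714,267),(650,281)]]
print("head top",np.round(H,4).tolist())
print([np.linalg.norm(H[i]-H[(i+1)%4]).round(4) for i in range(4)])
# rods
def rod(c,a,b,z):
    A=ray(c,*a,z);B=ray(c,*b,z);print(A.round(4),B.round(4),np.linalg.norm(A-B).round(4),np.degrees(np.arctan2(*(A-B)[:2])))
g=lambda x,y:(340+(x+.5)/6.6-.5,120+(y+.5)/6.6-.5)
rod(t,g(133,580),g(657,482),.016)
rod(t,(151,240),(211,328),.012);rod(t,(366,368),(444,294),.012)
# edges: gradient print along columns of barrel
G=cv2.cvtColor(t["image"],cv2.COLOR_RGB2GRAY).astype(float)
for u in (255,265,300,304): print(u,G[155:200,u].astype(int).tolist())
# mat and rod masks
hsv=cv2.cvtColor(t["image"],cv2.COLOR_RGB2HSV)
m=((hsv[...,1]<50)).astype(np.uint8); sub=np.zeros_like(m);sub[180:225,355:442]=m[180:225,355:442]
n,l,st,ce=cv2.connectedComponentsWithStats(sub)
for i in range(1,n):
    if st[i,4]>100:
        cn=np.argwhere(l==i)[:,::-1].astype(np.float32);r=cv2.minAreaRect(cn);print(st[i],ce[i],r)
        b=cv2.boxPoints(r);print([ray(t,*p,.022).round(4).tolist() for p in b], ray(t,*r[0],.02))
E
```

```text
cam [ 0.38348842 -0.00119796  1.05671959] [0.90930507 0.46005618 0.57156442]
head top [[0.6148, -0.028, 0.115], [0.6194, -0.0537, 0.115], [0.5704, -0.0592, 0.115], [0.5646, -0.0337, 0.115]]
[np.float64(0.0261), np.float64(0.0493), np.float64(0.0261), np.float64(0.0504)]
[ 0.5248 -0.1642  0.016 ] [ 0.5633 -0.3631  0.016 ] 0.2025 -10.97482535768912
[0.4411 0.3525 0.012 ] [0.2309 0.1971 0.012 ] 0.2615 53.52702583714194
[ 0.1412 -0.1736  0.012 ] [ 0.3146 -0.3659  0.012 ] 0.2588 -42.04485234497689
255 [80, 82, 81, 80, 84, 89, 92, 93, 93, 95, 96, 95, 92, 96, 102, 105, 107, 109, 111, 114, 118, 123, 129, 134, 132, 125, 118, 112, 111, 109, 107, 105, 101, 95, 94, 88, 81, 77, 72, 65, 66, 74, 77, 76, 77]
265 [75, 74, 75, 75, 72, 68, 79, 95, 99, 88, 78, 85, 96, 102, 105, 110, 112, 115, 116, 122, 127, 135, 138, 135, 130, 122, 115, 112, 108, 106, 101, 99, 92, 89, 85, 81, 77, 82, 98, 100, 89, 68, 57, 57, 59]
300 [131, 130, 132, 131, 127, 119, 104, 99, 103, 108, 111, 112, 115, 113, 104, 94, 89, 87, 86, 92, 108, 115, 115, 112, 109, 103, 102, 99, 95, 90, 83, 77, 68, 60, 51, 47, 45, 45, 55, 63, 65, 64, 60, 53, 48]
304 [132, 132, 133, 131, 125, 111, 91, 84, 93, 103, 107, 108, 111, 116, 120, 127, 133, 133, 130, 125, 119, 115, 111, 107, 103, 101, 98, 93, 89, 84, 78, 72, 66, 63, 70, 74, 74, 75, 73, 73, 71, 69, 69, 69, 72]
[360 189  79  24 594] [399.92255892 200.5976431 ] ((399.0950927734375, 200.9439239501953), (8.311321258544922, 80.2496566772461), 77.90524291992188)
[[0.5293, -0.1616, 0.022], [0.5727, -0.3573, 0.022], [0.5522, -0.3608, 0.022], [0.5091, -0.1655, 0.022]] [ 0.54108491 -0.2615554   0.02      ]
```

```bash
python3 - <<'E'
from h import *
for n,(x0,y0,x1,y1) in(("top",(195,135,335,245)),("scene",(210,190,360,310))):
    c=np.load(n+"0.npz");im=cv2.resize(cv2.cvtColor(c["image"][y0:y1,x0:x1],cv2.COLOR_RGB2GRAY),None,fx=4,fy=4,interpolation=cv2.INTER_CUBIC)
    L=cv2.createLineSegmentDetector().detect(im)[0][:,0]
    for l in L:
        p=(l+.5)/4-.5;a=ray(c,p[0]+x0,p[1]+y0,.09);b=ray(c,p[2]+x0,p[3]+y0,.09)
        if b[1]<a[1]:a,b=b,a
        d=b-a;L_=np.hypot(*d[:2]);ang=np.degrees(np.arctan2(-d[0],d[1]))
        if L_>.03 and abs(ang-8)<12: 
            A=np.radians(8);print(n,(p+[x0,y0,x0,y0]).round(1),"L%.3f ang %.2f"%(L_,ang),"mid",((a+b)/2).round(4)[:2])
E
```

```text
top [207.1 173.2 250.9 167.4] L0.103 ang 8.00 mid [0.6007 0.1518]
top [261.3 146.6 286.1 143.1] L0.059 ang 8.42 mid [0.6627 0.048 ]
top [243.  207.5 228.2 210.8] L0.035 ang 13.19 mid [0.5091 0.1341]
top [257.3 205.9 244.4 208.4] L0.030 ang 11.61 mid [0.514 0.099]
top [280.7 232.4 267.3 232.5] L0.031 ang 0.69 mid [0.4558 0.0447]
scene [245.9 309.1 218.9 287.5] L0.063 ang 8.53 mid [0.7072 0.1185]
scene [261.3 227.  243.8 215.8] L0.049 ang 7.59 mid [ 0.5686 -0.0153]
scene [242.5 265.  221.6 249.7] L0.055 ang 8.07 mid [0.6564 0.0426]
scene [321.5 259.5 346.4 274.9] L0.053 ang 8.20 mid [0.5313 0.1707]
scene [281.9 213.7 301.  224.7] L0.050 ang 8.51 mid [0.5033 0.0265]
scene [245.  212.3 256.  219.7] L0.033 ang 6.17 mid [ 0.5616 -0.0314]
scene [222.1 262.8 239.1 275.7] L0.043 ang 8.06 mid [0.6744 0.0651]
scene [238.4 201.3 250.1 208.1] L0.035 ang 9.43 mid [ 0.5497 -0.0695]
scene [217.  252.9 238.6 269. ] L0.056 ang 7.95 mid [0.6673 0.0455]
scene [210.1 197.5 221.7 203.8] L0.034 ang 12.11 mid [ 0.5886 -0.1174]
scene [283.4 271.5 322.1 298. ] L0.083 ang 8.12 mid [0.6008 0.1659]
```

```bash
python3 - <<'E'
from h import *
t=np.load("top0.npz");s=np.load("scene0.npz")
A=np.radians(8.1);a=np.array([-np.sin(A),np.cos(A),0]);n=np.array([np.cos(A),np.sin(A),0])
f=lambda x,y:(195+(x+.5)/5.7-.5,135+(y+.5)/5.7-.5)
g=lambda x,y:(160+(x+.5)/4-.5,160+(y+.5)/4-.5)
def lat(c,p,z):
    r=ray(c,*p,z);return (r@n).round(4),(r@a).round(4)
print("slot top edges",lat(t,f(537,207),.122),lat(t,f(537,235),.122))
print("slot scene",lat(s,g(372,236),.122), lat(s,g(385,222),.122),lat(s,g(368,245),.122))
C=-t["view"][:3,:3].T@t["view"][:3,3]
def sil(p,q):
    x=ray(t,*p,.09);y=ray(t,*q,.09)
    def ang(r): d=r-C; return np.arctan2(d@n,-d[2])
    m=(ang(x)+ang(y))/2; h=(ang(x)-ang(y))/2
    return C@n+np.tan(m)*(C[2]-.09), np.sin(h)*np.hypot(C[2]-.09,np.tan(m)*(C[2]-.09)), x@a,y@a
print(sil(f(325,187),f(343,337)),sil(f(625,153),f(650,300)))
print("scene head top corners",[lat(s,g(*p),.115) for p in((318,166),(238,209),(370,205),(280,245))])
print("trough scene edges? mouth ellipse", lat(s,g(512,372),.09))
for p in [(.5941,-.0566,.115)]: print(proj(t,p),proj(s,p))
E
```

```text
slot top edges (np.float64(0.5886), np.float64(-0.0722)) (np.float64(0.5774), np.float64(-0.0707))
slot scene (np.float64(0.5818), np.float64(-0.0725)) (np.float64(0.5702), np.float64(-0.0756)) (np.float64(0.5877), np.float64(-0.0691))
(np.float64(0.5841700013168155), np.float64(0.03081885032509251), np.float64(0.012409199660075912), np.float64(0.01274038454970775)) (np.float64(0.5820200725897137), np.float64(0.030458609460562752), np.float64(-0.11174987968483582), np.float64(-0.11333535701580735))
scene head top corners [(np.float64(0.5557), np.float64(-0.1375)), (np.float64(0.6062), np.float64(-0.1394)), (np.float64(0.5598), np.float64(-0.0963)), (np.float64(0.6104), np.float64(-0.1047))]
trough scene edges? mouth ellipse (np.float64(0.5788), np.float64(0.0131))
[318.6909587  171.22457433] [229.16649914 205.94563335]
```

{"name": "drive_tool", "arguments": {"targets": [[0,0,0,-0.115,60],[0,0,0,-0.115,60],[0,0,0,-0.115,60],[0,0,0,-0.115,60],[0,0,0,-0.115,60],[0,0,0,-0.115,60],[0,0,0,-0.115,60],[0,0,0,-0.115,60],[0,0,0,-0.115,60],[0,0,0,-0.115,60]]}}

```text
clock: 0.93
position: [0.2462, -0.6012, 0.2306]
tool_rot: [-2.25, -2.191, -0.001]
force: [0.5, -0.1, 0.4]
gripper_width: 0.0604
```

```bash
cat >> h.py <<'E'
from scipy.spatial.transform import Rotation as Ro
def plan(tx,ty,tz,yang):
    from plant import state
    s=state();R=Ro.from_rotvec(s["tool_rot"]).as_matrix()
    d=R.T@(np.array([tx,ty,tz])-s["position"])*1000
    ya=np.degrees(np.arctan2(R[1,1],R[0,1]));dy=(yang-ya+90)%180-90
    print("clock",round(s["clock"],2),"pos",s["position"].round(4),"yang %.2f"%ya,"tilt",R[2].round(4),"need tool mm",d.round(1),"yaw rad %.4f"%-np.radians(dy),"F",s["force"].round(1),"T",s["torque"].round(2),"w %.4f"%s["gripper_width"],"q",s["qpos"].round(2))
E
python3 -c "
from h import *
plan(.557,-.3316,.12,11.5)"
```

```text
clock 0.93 pos [ 0.2462 -0.6012  0.2306] yang -1.50 tilt [ 1.e-03 -5.e-04 -1.e+00] need tool mm [277.6 303.7 110.8] yaw rad -0.2270 F [ 0.5 -0.1  0.4] T [-0.02  0.    0.  ] w 0.0604 q [ 1.31  0.33 -0.22  1.45  0.07  1.37  1.06]
```

{"name": "drive_tool", "arguments": {"targets": [[27.8,30.4,0,0,60],[27.8,30.4,0,0,60],[27.8,30.4,0,0,60],[27.8,30.4,0,0,60],[27.8,30.4,0,0,60],[27.8,30.4,0,0,60],[27.8,30.4,0,0,60],[27.8,30.4,0,-0.07,60],[27.8,30.4,0,-0.07,60],[27.8,30.4,20,-0.087,60]]}}

```text
clock: 1.77
position: [0.5543, -0.3287, 0.2163]
tool_rot: [1.985, 2.426, 0.002]
force: [0.7, -1.4, 0.5]
gripper_width: 0.0599
```

```bash
python3 - <<'E'
from h import *
from plant import capture
plan(.557,-.3316,.007,11.5)
c=capture("top");np.savez("t1.npz",**c);crop(c,330,110,490,230,5,"pics/t1.png",1.6)
c=capture("scene");np.savez("s1.npz",**c);crop(c,60,100,260,250,4,"pics/s1.png",1.6)
E
```

```text
clock 1.77 pos [ 0.5543 -0.3287  0.2163] yang 11.42 tilt [-0.0041  0.0052 -1.    ] need tool mm [ -2.5   1.  209.3] yaw rad -0.0015 F [ 0.7 -1.4  0.5] T [-0.04 -0.08 -0.03] w 0.0599 q [ 0.85  0.35 -0.46  1.48  0.15  1.34  0.58]
```

View pics/t1.png

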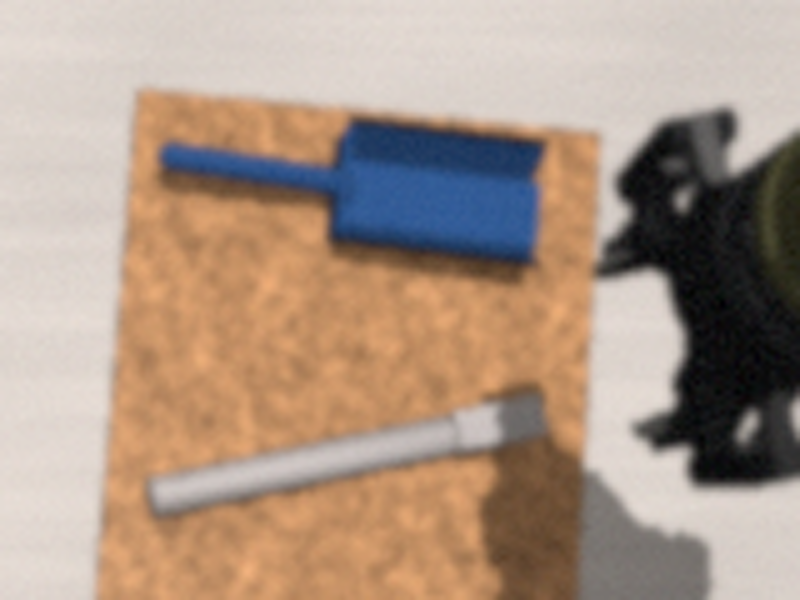

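View pics/s1.png

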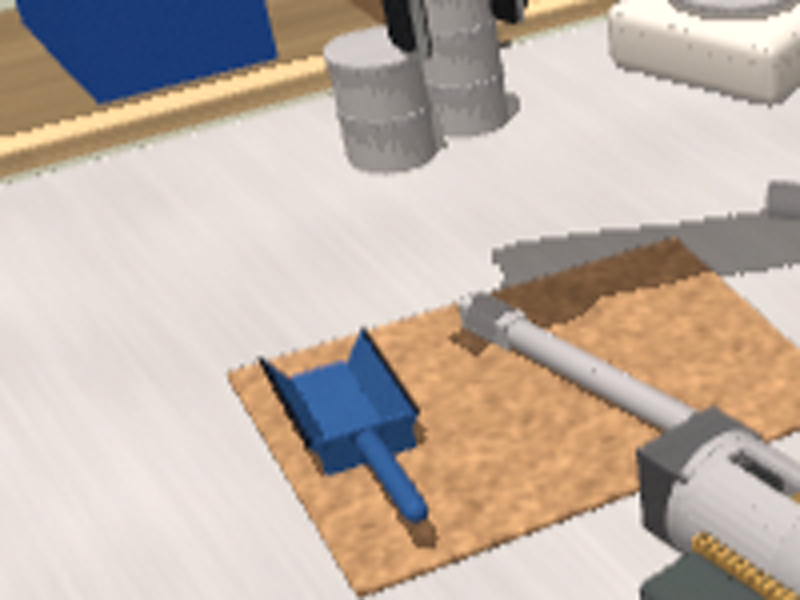

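{"name": "drive_tool", "arguments": {"targets": [[-2.5,1,40,0,60],[0,0,40,0,60],[0,0,40,0,60],[0,0,35,0,60],[0,0,20,0,60],[0,0,10,0,60],[0,0,0,0,60]]}}

```text
clock: 2.45
position: [0.5499, -0.3312, 0.0249]
tool_rot: [-1.991, -2.422, 0.001]
force: [-0.2, 0.0, -0.3]
gripper_width: 0.06
```

```bash
python3 - <<'E'
from h import *
from plant import capture
plan(.557,-.3316,.007,11.5)
c=capture("top");np.savez("t1.npz",**c);crop(c,360,150,480,240,6.6,"pics/t2.png",1.6)
c=capture("scene");np.savez("s1.npz",**c);crop(c,100,100,260,220,5,"pics/s2.png",1.6)
E
```

```text
clock 2.45 pos [ 0.5499 -0.3312  0.0249] yang 11.16 tilt [ 0.0041 -0.0043 -1.    ] need tool mm [-1.8  7.  17.9] yaw rad -0.0059 F [-0.2  0.  -0.3] T [0.03 0.02 0.03] w 0.0600 q [ 0.83  0.51 -0.42  1.66  0.24  1.02  0.53]
```

View pics/t2.png

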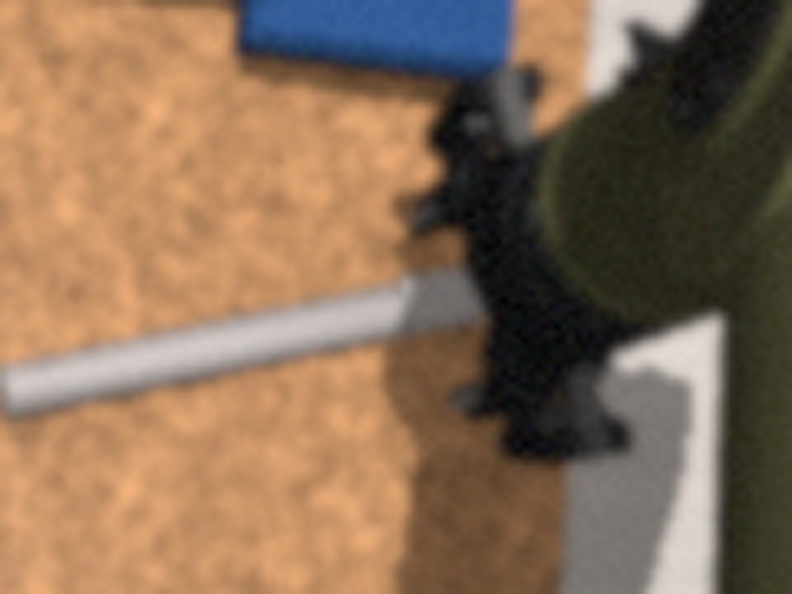

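View pics/s2.png

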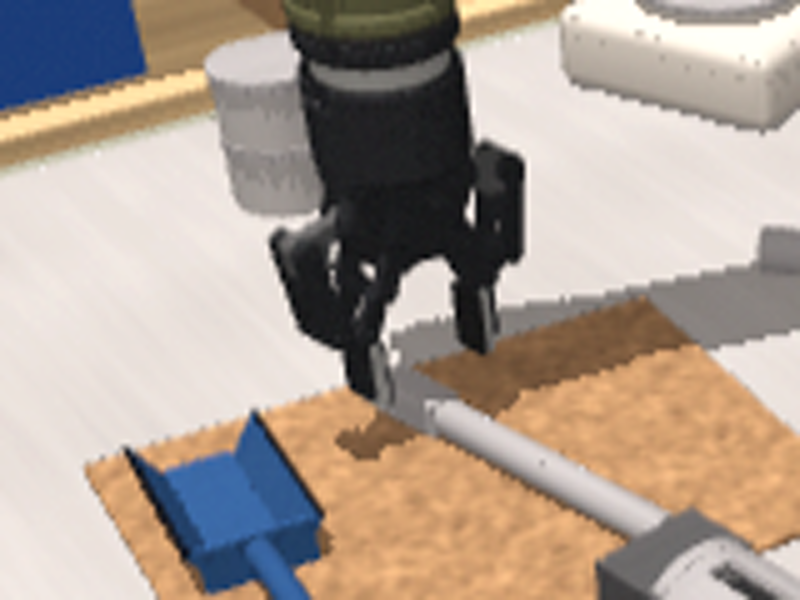

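{"name": "drive_tool", "arguments": {"targets": [[-1,6,0,0,60],[0,0,9,0,60],[0,0,9,0,60],[0,0,0,0,60]]}}

```text
clock: 2.88
position: [0.5573, -0.3315, 0.0085]
tool_rot: [-1.993, -2.426, 0.001]
force: [-1.4, 0.4, -1.2]
gripper_width: 0.0601
```

```bash
python3 -c "
from h import *
plan(.557,-.3316,.007,11.5)"
```

```text
clock 2.88 pos [ 0.5573 -0.3315  0.0085] yang 11.18 tilt [ 0.0014 -0.0018 -1.    ] need tool mm [-0.  -0.3  1.5] yaw rad -0.0055 F [-1.4  0.4 -1.2] T [ 0.03 -0.02 -0.01] w 0.0601 q [ 0.82  0.54 -0.41  1.66  0.25  1.    0.52]
```

Close the grip.

{"name": "drive_tool", "arguments": {"targets": [[0,0,1,0,0],[0,0,0,0,0],[0,0,0,0,0],[0,0,0,0,0],[0,0,0,0,0],[0,0,0,0,0]]}}

```text
clock: 3.38
position: [0.5586, -0.3322, 0.0096]
tool_rot: [1.994, 2.426, 0.0]
force: [-0.9, 0.5, 1.3]
gripper_width: 0.0185
```

{"name": "drive_tool", "arguments": {"targets": [[0,0,-10,0,0],[0,0,-20,0,0],[0,0,-20,0,0],[0,0,0,0,0],[0,0,0,0,0]]}}

```text
clock: 3.8
position: [0.5587, -0.3324, 0.06]
tool_rot: [1.993, 2.425, -0.0]
force: [0.4, -0.5, -5.3]
gripper_width: 0.0186
```

```bash
python3 - <<'E'
from h import *
from plant import capture
plan(.557,-.3316,.057,11.5)
c=capture("top");np.savez("t1.npz",**c);crop(c,340,150,480,240,5.7,"pics/t3.png",1.6)
c=capture("scene");np.savez("s1.npz",**c);crop(c,100,100,260,220,5,"pics/s3.png",1.6)
E
```

```text
clock 3.8 pos [ 0.5587 -0.3324  0.06  ] yang 11.18 tilt [-0.0018  0.0013 -1.    ] need tool mm [ 1.2 -1.6  3. ] yaw rad -0.0056 F [ 0.4 -0.5 -5.3] T [-0.27 -0.02 -0.03] w 0.0186 q [ 0.83  0.49 -0.43  1.62  0.22  1.08  0.53]
```

View pics/t3.png

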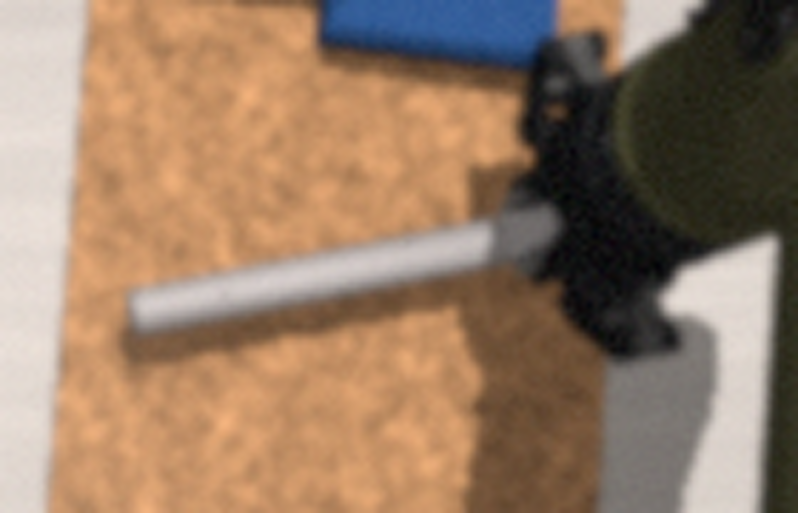

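View pics/s3.png

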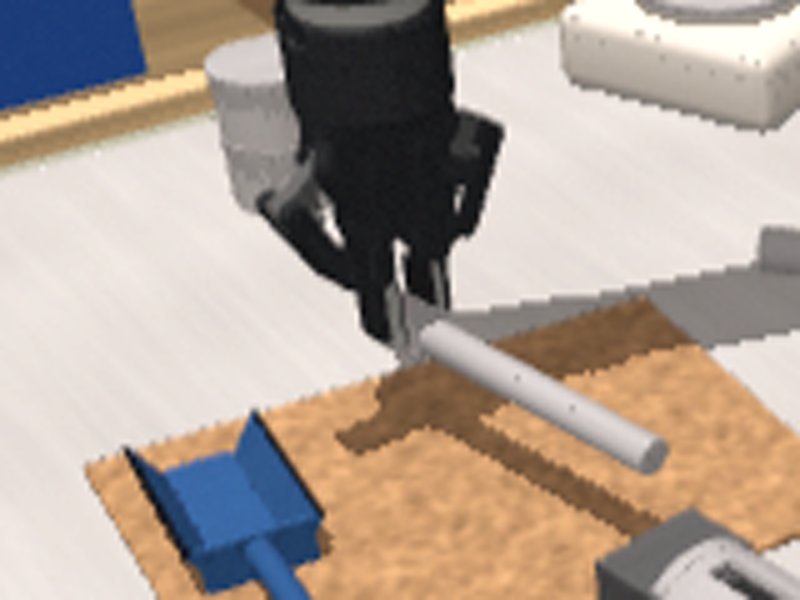

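```bash
cat >> h.py <<'E'
def tri(c1,p1,c2,p2):
    def cr(c,p):
        R=c["view"][:3,:3];C=-R.T@c["view"][:3,3];d=R.T@np.linalg.inv(c["mtx"])@np.array([*p,1.]);return C,d/np.linalg.norm(d)
    a,u=cr(c1,p1);b,v=cr(c2,p2)
    k=np.linalg.lstsq(np.stack([u,-v],1),b-a,rcond=None)[0];P,Q=a+k[0]*u,b+k[1]*v
    return (P+Q)/2,np.linalg.norm(P-Q)
E
python3 - <<'E'
from h import *
t=np.load("t1.npz");s=np.load("s1.npz")
f=lambda x,y:(340+(x+.5)/5.7-.5,150+(y+.5)/5.7-.5)
g=lambda x,y:(100+(x+.5)/5-.5,100+(y+.5)/5-.5)
print(tri(t,f(131,312),s,g(654,457)))
print(tri(t,f(493,241),s,g(432,340)))
E
```

```text
(array([ 0.52486533, -0.16285361,  0.06261583]), np.float64(0.0028937660037126945))
(array([ 0.55566841, -0.31488633,  0.06258012]), np.float64(0.0029536092394511285))
```

```bash
python3 - <<'E'
from h import *
t=np.load("top0.npz");s=np.load("scene0.npz")
f=lambda x,y:(195+(x+.5)/5.7-.5,135+(y+.5)/5.7-.5)
g=lambda x,y:(160+(x+.5)/4-.5,160+(y+.5)/4-.5)
for a,b in[((700,147),(238,209)),((714,267),(318,166)),((636,158),(280,245)),((650,281),(370,205))]:
    P,e=tri(t,f(*a),s,g(*b));print(P.round(4),e.round(4))
# rod on mat initial: tip, transition
h=lambda x,y:(340+(x+.5)/6.6-.5,120+(y+.5)/6.6-.5)
print(tri(t,h(537,505),s,g(108,92)))
E
```

```text
[ 0.6195 -0.0536  0.1143] 0.0004
[ 0.5699 -0.0587  0.1148] 0.0016
[ 0.6153 -0.0271  0.1073] 0.0034
[ 0.5631 -0.0309  0.1049] 0.0093
(array([ 0.55547487, -0.31856991,  0.01477546]), np.float64(0.0024984110481936044))
```

```bash
python3 -c "
from h import *
plan(.6229,-.2520,.085,7.9)"
```

```text
clock 3.9 pos [ 0.5571 -0.3317  0.0576] yang 11.18 tilt [ 0.0012 -0.002  -1.    ] need tool mm [ 65.4  80.  -27.4] yaw rad 0.0572 F [-0.8 -0.2 -4.8] T [-0.25 -0.    0.04] w 0.0184 q [ 0.83  0.49 -0.43  1.63  0.22  1.08  0.53]
```

{"name": "drive_tool", "arguments": {"targets": [[0,0,-14,0,0],[0,10,-14,0,0],[10,20,0,0,0],[20,20,0,0.02,0],[20,20,0,0.02,0],[15,10,0,0.017,0],[0,0,0,0,0],[0,0,0,0,0]]}}

```text
clock: 4.57
position: [0.6256, -0.2507, 0.0868]
tool_rot: [-2.057, -2.372, -0.0]
force: [-0.7, -0.6, -4.4]
gripper_width: 0.0188
```

```bash
python3 - <<'E'
from h import *
from plant import capture
plan(.6229,-.2520,.085,7.9)
c=capture("top");np.savez("t1.npz",**c);crop(c,290,140,430,230,5.7,"pics/t4.png",1.6)
plan(.6229,-.2520,.085,7.9)
c=capture("scene");np.savez("s1.npz",**c);crop(c,150,120,310,240,5,"pics/s4.png",1.6)
plan(.6229,-.2520,.085,7.9)
E
```

```text
clock 4.57 pos [ 0.6256 -0.2507  0.0868] yang 8.14 tilt [ 1.4e-03 -9.0e-04 -1.0e+00] need tool mm [-0.9 -2.9  1.8] yaw rad 0.0042 F [-0.7 -0.6 -4.4] T [-0.32 -0.    0.01] w 0.0188 q [ 0.68  0.51 -0.45  1.53  0.23  1.15  0.33]
clock 4.62 pos [ 0.6248 -0.2531  0.0867] yang 7.99 tilt [-0.     -0.0017 -1.    ] need tool mm [ 1.3 -1.7  1.7] yaw rad 0.0015 F [-0.  -0.1 -4.4] T [-0.31  0.03  0.01] w 0.0184 q [ 0.68  0.51 -0.44  1.53  0.23  1.15  0.33]
clock 4.67 pos [ 0.6243 -0.2545  0.0867] yang 7.88 tilt [-6.0e-04 -1.8e-03 -1.0e+00] need tool mm [ 2.6 -1.1  1.7] yaw rad -0.0004 F [ 0.  -0.3 -3.4] T [-0.31 -0.07  0.03] w 0.0183 q [ 0.68  0.51 -0.44  1.53  0.23  1.15  0.33]
```

View pics/t4.png

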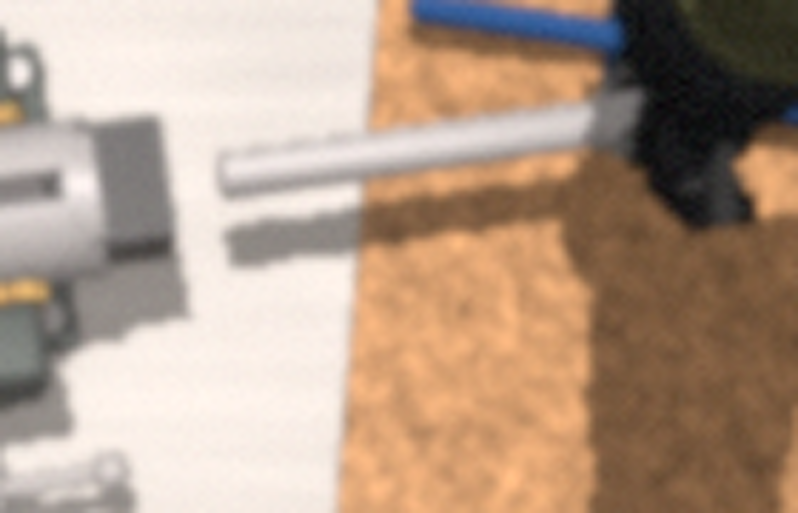

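View pics/s4.png

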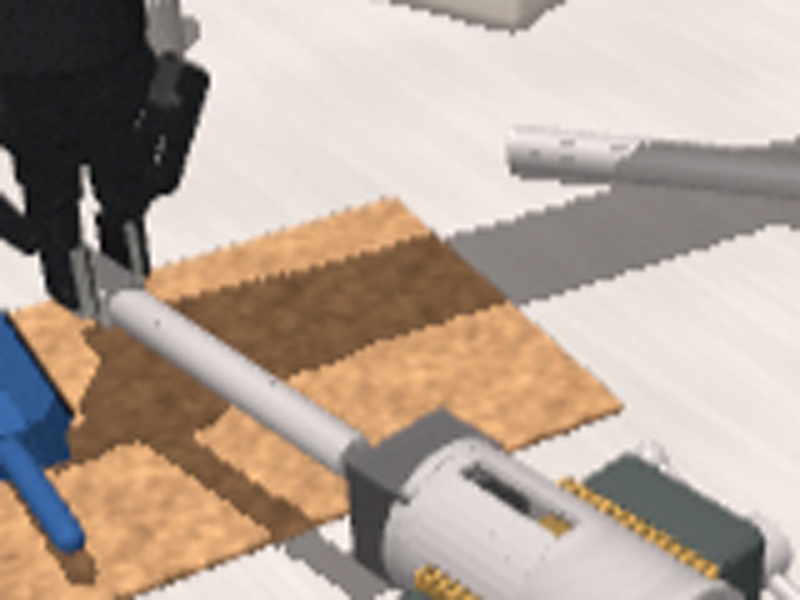

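```bash
cat > rodfit.py <<'E'
from h import *
import sys
def segs(c,x0,y0,x1,y1):
    im=cv2.resize(cv2.cvtColor(c["image"][y0:y1,x0:x1],cv2.COLOR_RGB2GRAY),None,fx=4,fy=4,interpolation=cv2.INTER_CUBIC)
    L=cv2.createLineSegmentDetector().detect(im)[0][:,0]
    return [(l+.5)/4-.5+np.array([x0,y0,x0,y0]) for l in L if np.hypot(l[2]-l[0],l[3]-l[1])>4*10]
if __name__=="__main__":
    t=np.load("t1.npz");s=np.load("s1.npz")
    for l in segs(t,325,150,405,185):print("t",l.round(2))
    for l in segs(s,165,170,230,220):print("s",l.round(2))
E
python3 rodfit.py
```

```text
t [351.69 171.61 329.41 174.69]
t [329.19 179.35 340.34 177.23]
s [208.01 197.27 180.8  179.35]
s [175.74 185.06 190.13 195.04]
```

```bash
cat > rodline.py <<'E'
from h import *
def edges(c,us,c0,c1,hw=8):
    """half-level crossing of saturation across the rod on cork; us columns, centre line from c0 to c1"""
    S=cv2.cvtColor(c["image"],cv2.COLOR_RGB2HSV)[...,1].astype(float)
    out=[]
    for u in us:
        vc=c0[1]+(c1[1]-c0[1])*(u-c0[0])/(c1[0]-c0[0]);v=np.arange(vc-hw,vc+hw+.01,.1)
        p=cv2.remap(S.astype(np.float32),np.full((1,len(v)),u,np.float32),v[None].astype(np.float32),cv2.INTER_LINEAR)[0]
        i=len(v)//2;th_lo=p[i-15:i+15].mean()
        a=i
        th1=(th_lo+p[:20].max())/2;th2=(th_lo+p[-20:].max())/2
        while a>0 and p[a]<th1:a-=1
        b=i
        while b<len(p)-1 and p[b]<th2:b+=1
        out.append((u,v[a],v[b]))
    return np.array(out)
def plane(c,e,col):
    k=np.polyfit(e[:,0],e[:,col],1);r=e[:,col]-np.polyval(k,e[:,0]);ok=abs(r)<.5
    k=np.polyfit(e[ok,0],e[ok,col],1)
    R=c["view"][:3,:3];C=-R.T@c["view"][:3,3]
    u=e[[0,-1],0];d=[R.T@np.linalg.inv(c["mtx"])@np.array([x,np.polyval(k,x),1]) for x in u]
    n=np.cross(*d);return n/np.linalg.norm(n),C
def axisplane(c,e):
    n1,C=plane(c,e,1);n2,_=plane(c,e,2);n=n1+n2;return n/np.linalg.norm(n),C,np.degrees(np.arccos(abs(n1@n2)))
def line(t,et,s,es):
    n1,C1,w1=axisplane(t,et);n2,C2,w2=axisplane(s,es)
    d=np.cross(n1,n2);d/=np.linalg.norm(d);d*=np.sign(d[1])
    P=np.linalg.lstsq(np.stack([n1,n2,d]),np.array([n1@C1,n2@C2,d@np.array([.6,-.1,.09])]),rcond=None)[0]
    return P,d,w1,w2
E
python3 - <<'E'
from rodline import *
t=np.load("t1.npz");s=np.load("s1.npz")
f=lambda x,y:(290+(x+.5)/5.7-.5,140+(y+.5)/5.7-.5)
g=lambda x,y:(150+(x+.5)/5-.5,120+(y+.5)/5-.5)
et=edges(t,range(358,388),f(222,172),f(590,120));es=edges(s,range(178,214),g(120,305),g(350,450))
print(et[::4].round(1).tolist());print(es[::4].round(1).tolist())
P,d,w1,w2=line(t,et,s,es);print(P,d,"yaw %.2f pitch %.2f"%(np.degrees(np.arctan2(-d[0],d[1])),np.degrees(np.arcsin(d[2]))),w1,w2)
Pm=P+d*(-.056-P[1])/d[1];print("at hole y",Pm)
E
```

```text
[[358.0, 162.0, 170.3], [362.0, 161.3, 169.7], [366.0, 160.7, 169.0], [370.0, 160.2, 168.6], [374.0, 159.4, 168.0], [378.0, 159.1, 167.4], [382.0, 158.5, 166.7], [386.0, 157.9, 166.2]]
[[178.0, 176.0, 188.4], [182.0, 179.8, 191.1], [186.0, 182.4, 193.6], [190.0, 185.0, 196.3], [194.0, 187.7, 199.2], [198.0, 190.4, 201.7], [202.0, 192.9, 204.4], [206.0, 195.7, 206.9], [210.0, 198.4, 209.7]]
[ 0.60433949 -0.09931433  0.09219253] [-0.14601334  0.98907385 -0.02032312] yaw 8.40 pitch -1.16 1.1471995852594497 1.4301503302455927
at hole y [ 0.59794515 -0.056       0.09130252]
```

{"name": "drive_tool", "arguments": {"targets": [[0,-2.8,1,0.003,0],[0,0,0,0,0],[8,0,0,0,0],[8,0,0,0,0],[0,0,0,0,0]]}}

```text
clock: 5.08
position: [0.6203, -0.2345, 0.0862]
tool_rot: [-2.062, -2.368, -0.003]
force: [0.1, 1.6, -4.6]
gripper_width: 0.0186
```

```bash
python3 - <<'E'
from rodline import *
from plant import capture
A=[]
for i in range(2):
    t=capture("top");s=capture("scene");np.savez("t1.npz",**t);np.savez("s1.npz",**s)
    plan(.6229,-.2520,.085,7.9)
    f=lambda x,y:(290+(x+.5)/5.7-.5,140+(y+.5)/5.7-.5)
    g=lambda x,y:(150+(x+.5)/5-.5,120+(y+.5)/5-.5)
    et=edges(t,range(358,380),f(222,172),f(590,120));es=edges(s,range(186,214),g(120,305),g(350,450))
    P,d,w1,w2=line(t,et,s,es);print("yaw %.2f pitch %.2f"%(np.degrees(np.arctan2(-d[0],d[1])),np.degrees(np.arcsin(d[2]))),w1,w2)
    print("at hole y",P+d*(-.056-P[1])/d[1])
crop(t,260,140,400,230,5.7,"pics/t5.png",1.6)
E
```

```text
clock 5.18 pos [ 0.6205 -0.2366  0.0864] yang 7.84 tilt [ 1.e-04  3.e-04 -1.e+00] need tool mm [-15.6   0.2   1.4] yaw rad -0.0010 F [ 0.4 -0.7 -4.9] T [-0.35 -0.07  0.02] w 0.0184 q [ 0.67  0.49 -0.45  1.56  0.23  1.14  0.3 ]
yaw 8.21 pitch -0.90 1.3179465531068355 1.590978897680763
at hole y [ 0.59581638 -0.056       0.09075557]
clock 5.28 pos [ 0.6204 -0.238   0.0863] yang 7.75 tilt [-7.e-04  2.e-04 -1.e+00] need tool mm [-14.2   0.6   1.3] yaw rad -0.0026 F [-0.7 -0.2 -5. ] T [-0.31 -0.08 -0.01] w 0.0186 q [ 0.67  0.49 -0.45  1.56  0.23  1.14  0.3 ]
yaw 7.96 pitch -0.65 1.1111738135330294 1.5910583486946317
at hole y [ 0.59627608 -0.056       0.09136466]
```

View pics/t5.png

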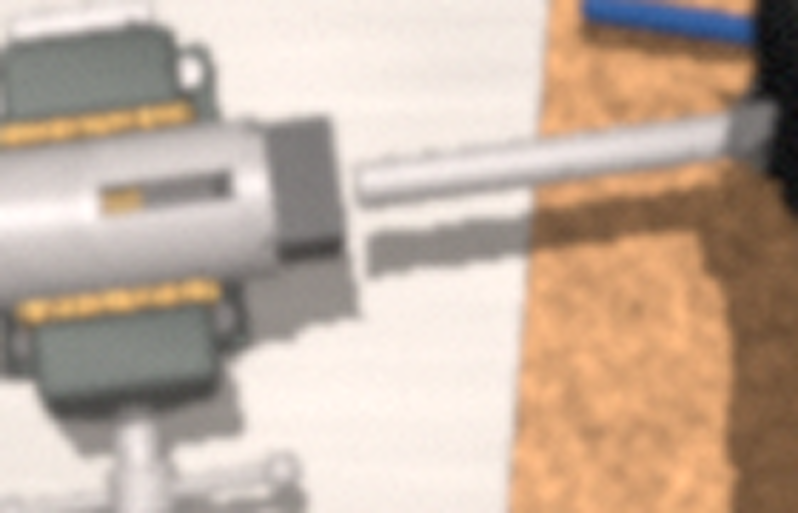

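{"name": "drive_tool", "arguments": {"targets": [[0,-0.6,0.7,0,0],[4,0,0,0,0],[4,0,0,0,0],[3,0,0,0,0],[3,0,0,0,0],[0,0,0,0,0]]}}

```text
clock: 5.78
position: [0.6179, -0.2226, 0.0855]
tool_rot: [-2.065, -2.367, -0.001]
force: [0.5, 0.3, -5.0]
gripper_width: 0.0183
```

```bash
python3 - <<'E'
from rodline import *
from plant import capture
t=capture("top");plan(.6229,-.2520,.085,7.9)
crop(t,260,140,400,230,5.7,"pics/t6.png",1.6)
E
```

```text
clock 5.83 pos [ 0.6179 -0.2232  0.0855] yang 7.80 tilt [ 3.e-04  1.e-04 -1.e+00] need tool mm [-29.2   1.    0.5] yaw rad -0.0017 F [ 0.1 -0.2 -4.9] T [-0.29 -0.01 -0.07] w 0.0183 q [ 0.66  0.48 -0.46  1.58  0.23  1.13  0.29]
```

View pics/t6.png

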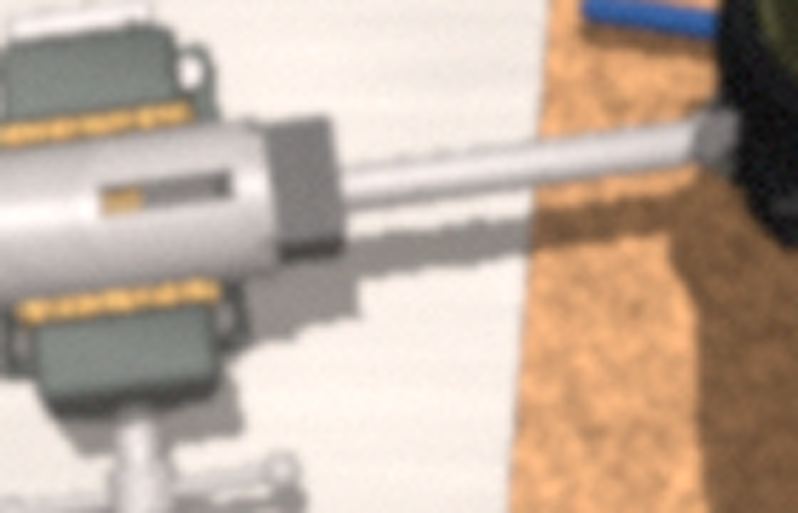

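{"name": "drive_tool", "arguments": {"targets": [[3,0,0,0,0],[3,0,0,0,0],[3,0,0,0,0],[3,0,0,0,0],[0,0,0,0,0]]}}

```text
clock: 6.25
position: [0.6162, -0.2109, 0.0854]
tool_rot: [-2.065, -2.367, -0.001]
force: [0.2, 0.6, -3.2]
gripper_width: 0.0186
```

```bash
python3 - <<'E'
from h import *
plan(.6229,-.2520,.085,7.9)
E
```

```text
clock 6.25 pos [ 0.6162 -0.2109  0.0854] yang 7.80 tilt [ 7.e-04 -0.e+00 -1.e+00] need tool mm [-41.6   1.    0.4] yaw rad -0.0017 F [ 0.2  0.6 -3.2] T [-0.18 -0.01  0.08] w 0.0186 q [ 0.65  0.47 -0.46  1.6   0.22  1.13  0.27]
```

{"name": "drive_tool", "arguments": {"targets": [[4,0,-0.6,0,0],[4,0,0,0,0],[4,0,0,0,0],[4,0,0,0,0],[0,0,0,0,0]]}}

```text
clock: 6.67
position: [0.6141, -0.1946, 0.0861]
tool_rot: [-2.064, -2.368, -0.001]
force: [0.2, 0.0, -3.4]
gripper_width: 0.0187
```

```bash
python3 - <<'E'
from h import *
from plant import capture
t=capture("top");plan(.6229,-.2520,.085,7.9)
crop(t,260,140,400,230,5.7,"pics/t7.png",1.6)
E
```

```text
clock 6.72 pos [ 0.6141 -0.1953  0.086 ] yang 7.81 tilt [ 3.e-04 -0.e+00 -1.e+00] need tool mm [-57.3   1.    1. ] yaw rad -0.0015 F [-1.1 -0.6 -4. ] T [-0.24 -0.06  0.  ] w 0.0184 q [ 0.63  0.45 -0.47  1.62  0.22  1.12  0.25]
```

View pics/t7.png

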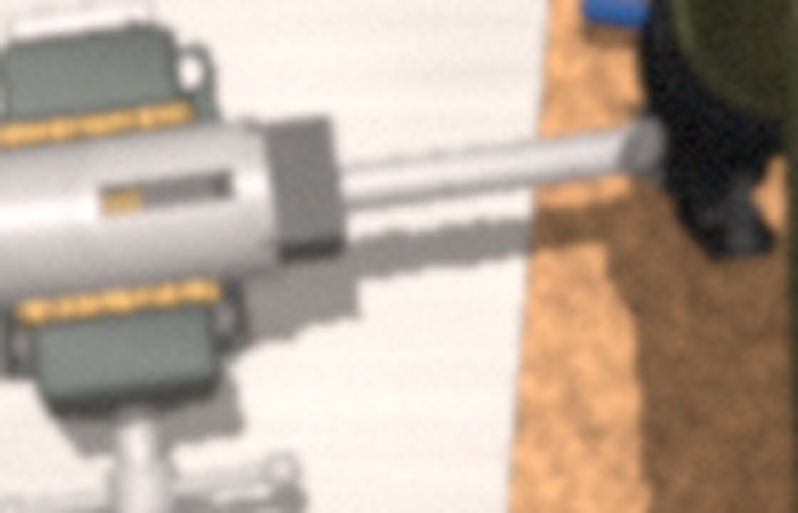

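{"name": "drive_tool", "arguments": {"targets": [[6,0,0,0,0],[6,0,0,0,0],[6,0,0,0,0],[6,0,0,0,0],[6,0,0,0,0],[0,0,0,0,0]]}}

```text
clock: 7.22
position: [0.6099, -0.1647, 0.0861]
tool_rot: [-2.064, -2.368, -0.001]
force: [0.1, -1.8, -4.9]
gripper_width: 0.0188
```

```bash
python3 - <<'E'
from h import *
plan(.6229,-.2520,.085,7.9)
E
```

```text
clock 7.22 pos [ 0.6099 -0.1647  0.0861] yang 7.83 tilt [ 8.e-04 -0.e+00 -1.e+00] need tool mm [-88.3   1.    1. ] yaw rad -0.0011 F [ 0.1 -1.8 -4.9] T [-0.52 -0.02  0.01] w 0.0188 q [ 0.61  0.43 -0.48  1.65  0.22  1.11  0.2 ]
```

{"name": "drive_tool", "arguments": {"targets": [[6,0,0,0,0],[6,0,0,0,0],[6,0,0,0,0],[6,0,0,0,0],[6,0,0,0,0],[0,0,0,0,0]]}}

```text
clock: 7.72
position: [0.6062, -0.1404, 0.0867]
tool_rot: [2.066, 2.361, -0.005]
force: [1.4, -8.7, -4.2]
gripper_width: 0.0185
```

```bash
python3 - <<'E'
from h import *
from plant import capture
plan(.6229,-.2520,.085,7.9)
t=capture("top")
crop(t,230,140,370,230,5.7,"pics/t8.png",1.6)
E
```

```text
clock 7.72 pos [ 0.6062 -0.1404  0.0867] yang 7.63 tilt [-5.6e-03  8.0e-04 -1.0e+00] need tool mm [-112.9    1.7    2.4] yaw rad -0.0047 F [ 1.4 -8.7 -4.2] T [-2.09 -0.22  0.07] w 0.0185 q [ 0.58  0.41 -0.49  1.68  0.22  1.11  0.16]
```

View pics/t8.png

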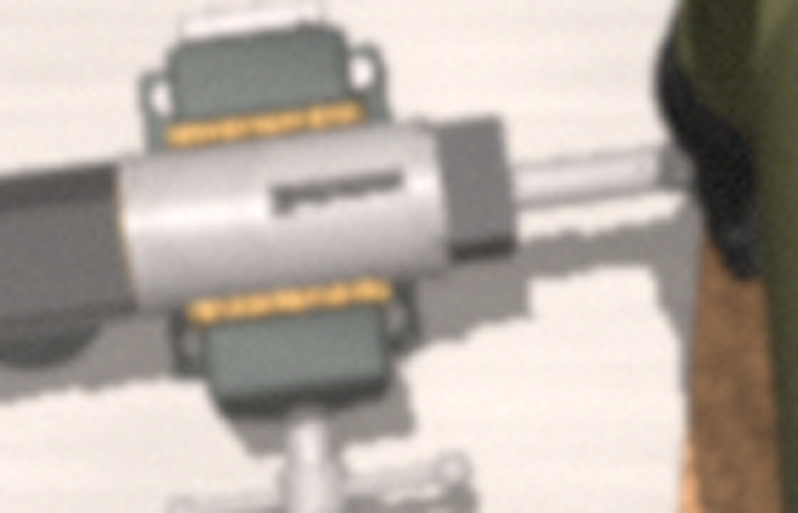

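{"name": "drive_tool", "arguments": {"targets": [[6,0,0,0,0],[6,0,0,0,0],[6,0,0,0,0],[6,0,0,0,0],[6,0,0,0,0],[6,0,0,0,0],[0,0,0,0,0]]}}

```text
clock: 8.35
position: [0.6015, -0.1062, 0.0865]
tool_rot: [2.065, 2.359, -0.007]
force: [2.4, -11.7, -4.7]
gripper_width: 0.0182
```

```bash
python3 - <<'E'
from h import *
from plant import capture
plan(.6229,-.2520,.085,7.9)
t=capture("top")
crop(t,210,140,350,230,5.7,"pics/t9.png",1.6)
E
```

```text
clock 8.35 pos [ 0.6015 -0.1062  0.0865] yang 7.60 tilt [-7.3e-03  8.0e-04 -1.0e+00] need tool mm [-147.4    2.     2.6] yaw rad -0.0053 F [  2.4 -11.7  -4.7] T [-2.54 -0.36  0.06] w 0.0182 q [ 0.54  0.39 -0.51  1.71  0.22  1.1   0.1 ]
```

View pics/t9.png

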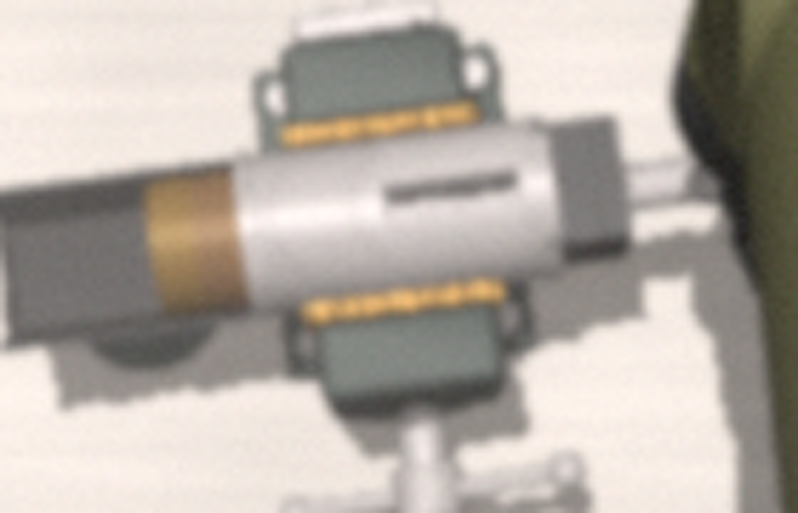

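{"name": "drive_tool", "arguments": {"targets": [[6,0,0,0,0],[6,0,0,0,0],[6,0,0,0,0],[5,0,0,0,0],[0,0,0,0,0],[0,0,0,0,0]]}}

```text
clock: 8.9
position: [0.5979, -0.0792, 0.0859]
tool_rot: [2.066, 2.365, -0.002]
force: [1.3, -5.2, -4.7]
gripper_width: 0.0188
```

```bash
python3 - <<'E'
from h import *
from plant import capture
plan(.6229,-.2520,.085,7.9)
t=capture("top");crop(t,200,140,340,230,5.7,"pics/t10.png",1.6)
t=capture("scene");crop(t,210,180,370,300,5,"pics/s10.png",1.6)
E
```

```text
clock 8.9 pos [ 0.5979 -0.0792  0.0859] yang 7.72 tilt [-1.5e-03 -1.0e-04 -1.0e+00] need tool mm [-174.6    1.5    1.2] yaw rad -0.0032 F [ 1.3 -5.2 -4.7] T [-1.23 -0.27  0.11] w 0.0188 q [ 0.52  0.38 -0.52  1.72  0.21  1.09  0.06]
```

View pics/t10.png

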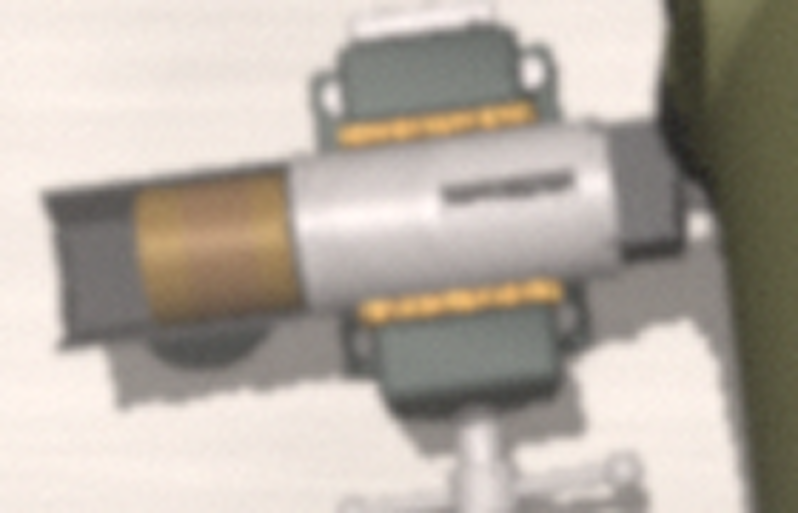

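View pics/s10.png

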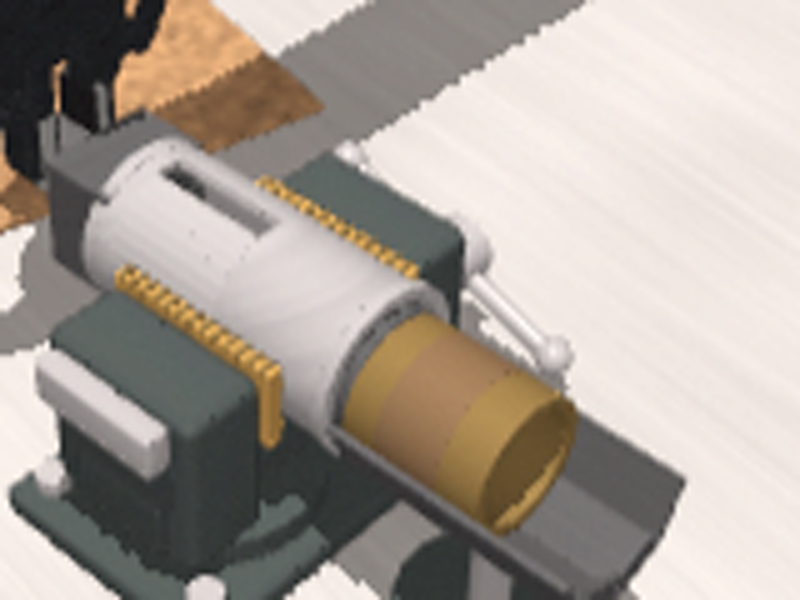

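{"name": "drive_tool", "arguments": {"targets": [[3,0,0,0,0],[3,0,0,0,0],[0,0,0,0,0],[0,0,0,0,0]]}}

```text
clock: 9.33
position: [0.5979, -0.0791, 0.0861]
tool_rot: [2.066, 2.358, -0.007]
force: [2.5, -14.1, -7.8]
gripper_width: 0.0186
```

```bash
python3 - <<'E'
from h import *
from plant import capture
plan(.6229,-.2520,.085,7.9)
t=capture("scene");np.savez("s1.npz",**t);crop(t,210,180,370,300,5,"pics/s11.png",1.6)
E
```

```text
clock 9.33 pos [ 0.5979 -0.0791  0.0861] yang 7.53 tilt [-8.1e-03  9.0e-04 -1.0e+00] need tool mm [-174.7    2.2    2.5] yaw rad -0.0064 F [  2.5 -14.1  -7.8] T [-3.08 -0.73  0.27] w 0.0186 q [ 0.51  0.38 -0.52  1.73  0.22  1.09  0.05]
```

View pics/s11.png

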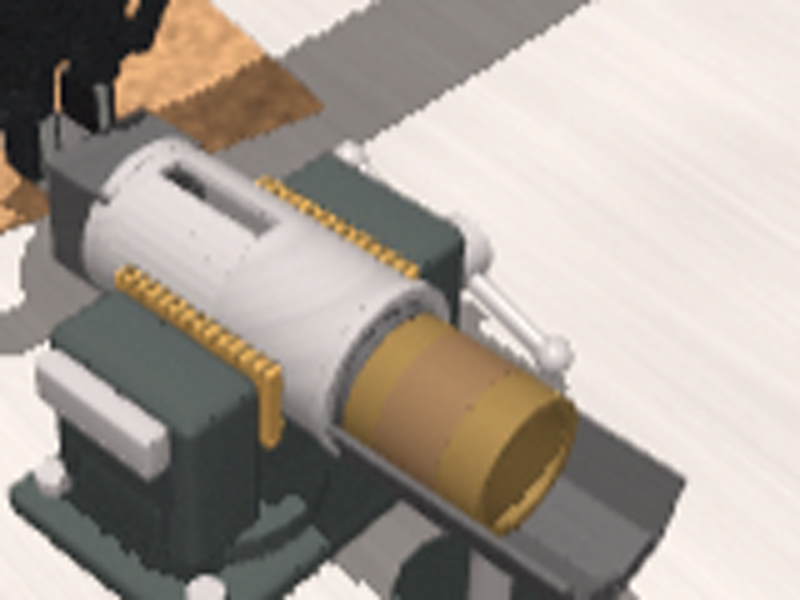

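```bash
python3 - <<'E'
from h import *
s=np.load("s1.npz")
A=np.radians(8.1);a=np.array([-np.sin(A),np.cos(A),0]);n=np.array([np.cos(A),np.sin(A),0]);m=np.array([.5951,-.056,.09])+.155*a
im=s["image"][180:300,210:370,::-1].astype(float)*1.6
im=cv2.resize(np.clip(im,0,255).astype(np.uint8),None,fx=5,fy=5,interpolation=cv2.INTER_CUBIC)
for x,r,col,dz in((.060,.028,(0,0,255),-.0025),(.064,.028,(0,255,0),-.0025),(0,.033,(255,0,0),0),(0,.029,(255,0,0),0)):
    p=np.array([proj(s,m+a*x+r*np.cos(k)*n+(r*np.sin(k)+dz)*np.array([0,0,1])) for k in np.linspace(0,6.283,60)])
    p=((p-[210,180]+.5)*5-.5).round().astype(int);cv2.polylines(im,[p],True,col,1)
cv2.imwrite("pics/s12.png",im)
E
```

```text
(no output)
```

View pics/s12.png

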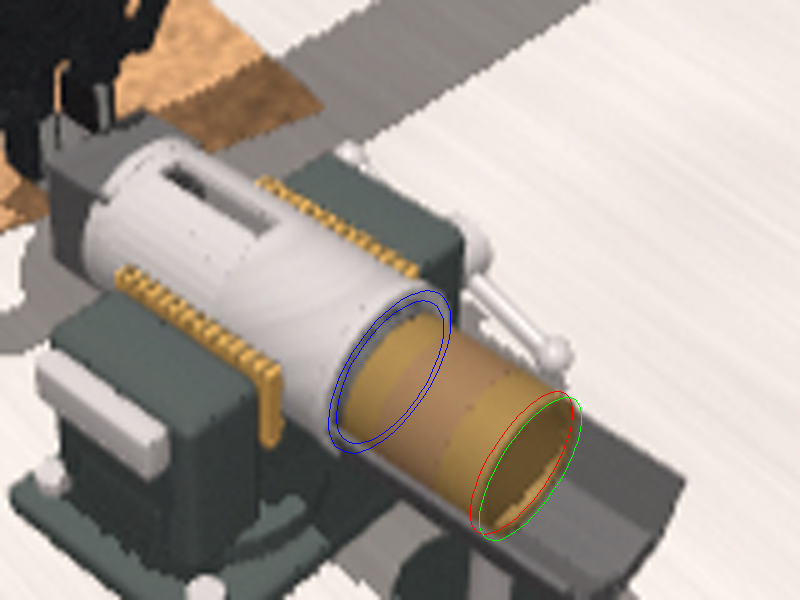

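{"name": "drive_tool", "arguments": {"targets": [[3,0,0,0,0],[0,0,0,0,0],[0,0,0,0,0],[0,0,0,0,0]]}}

```text
clock: 9.72
position: [0.5978, -0.0791, 0.0861]
tool_rot: [2.067, 2.354, -0.01]
force: [4.1, -19.2, -8.0]
gripper_width: 0.0187
```

```bash
python3 - <<'E'
from h import *
from plant import capture
plan(.6229,-.2520,.085,7.9)
t=capture("scene");np.savez("s2.npz",**t)
a=np.load("s1.npz")["image"].astype(int)
A=cv2.cvtColor(t["image"],cv2.COLOR_RGB2HSV);B=cv2.cvtColor(np.load("s1.npz")["image"],cv2.COLOR_RGB2HSV)
for I in (B,A):
    m=(I[230:300,270:340,1]>90)&(I[230:300,270:340,0]<30);ys,xs=np.nonzero(m);print(xs.mean(),ys.mean(),len(xs))
E
```

```text
clock 9.72 pos [ 0.5978 -0.0791  0.0861] yang 7.43 tilt [-0.0113  0.0014 -0.9999] need tool mm [-174.7    2.5    3.1] yaw rad -0.0082 F [  4.1 -19.2  -8. ] T [-3.9  -1.02  0.4 ] w 0.0187 q [ 0.51  0.38 -0.52  1.73  0.22  1.09  0.05]
31.653666146645865 33.15600624024961 1282
31.661982825917253 33.14754098360656 1281
```

{"name": "drive_tool", "arguments": {"targets": [[-6,0,0,0,0],[-6,0,0,0,0],[-8,0,0,0,0],[-10,0,0,0,0],[-10,0,0,0,0],[-10,0,0,0,0],[-10,0,0,0,0],[-10,0,0,0,0],[-10,0,0,0,0],[0,0,0,0,0]]}}

```text
clock: 10.6
position: [0.6076, -0.1528, 0.0859]
tool_rot: [2.07, 2.361, -0.002]
force: [-0.3, -0.9, -4.2]
gripper_width: 0.0185
```

{"name": "drive_tool", "arguments": {"targets": [[-10,0,0,0,0],[-10,0,0,0,0],[-10,0,0,0,0],[-10,0,0,0,0],[-10,0,0,0,0],[-10,0,0,0,0],[-10,0,0,0,0],[-10,0,0,0,0],[-10,0,0,0,0],[0,0,0,0,0]]}}

```text
clock: 11.43
position: [0.6194, -0.2419, 0.0859]
tool_rot: [2.07, 2.362, -0.003]
force: [-0.4, -1.3, -3.6]
gripper_width: 0.0185
```

```bash
python3 - <<'E'
from h import *
from plant import capture
plan(.557,-.3316,.06,11.2)
t=capture("top");np.savez("t1.npz",**t);crop(t,210,130,410,240,4,"pics/t13.png",1.6)
t=capture("scene");np.savez("s1.npz",**t);crop(t,130,140,350,300,3.6,"pics/s13.png",1.6)
E
```

```text
clock 11.43 pos [ 0.6194 -0.2419  0.0859] yang 7.54 tilt [-2.2e-03 -3.0e-04 -1.0e+00] need tool mm [-80.7 -73.7  26. ] yaw rad -0.0640 F [-0.4 -1.3 -3.6] T [-0.41 -0.05  0.04] w 0.0185 q [ 0.67  0.49 -0.45  1.56  0.23  1.14  0.31]
```

View pics/t13.png

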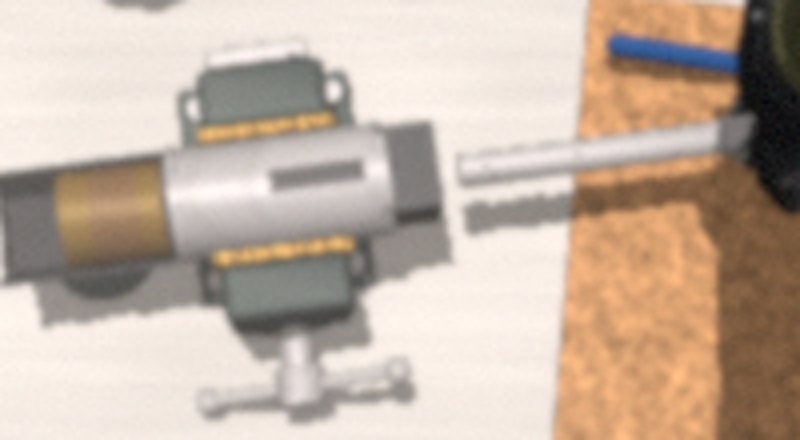

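View pics/s13.png

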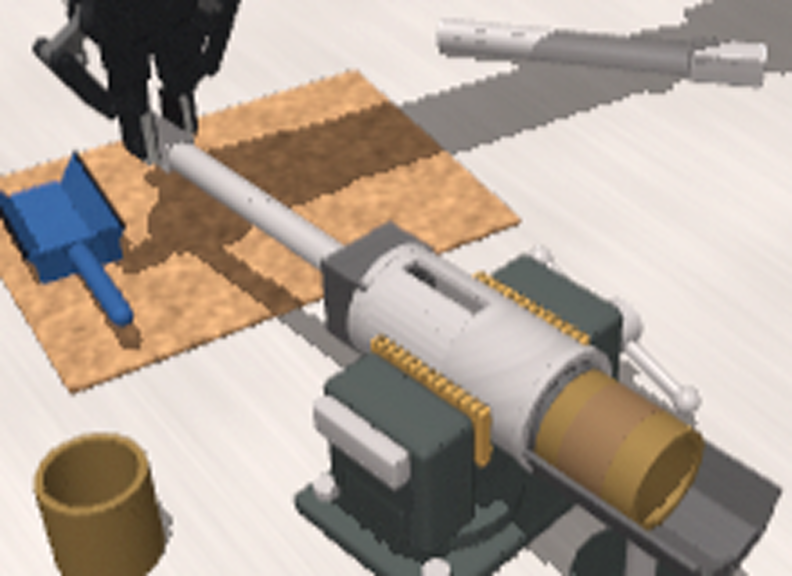

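{"name": "drive_tool", "arguments": {"targets": [[-20,0,0,0,0],[-20,-15,0,0,0],[-20,-20,0,0,0],[-17,-20,0,0,0],[0,-20,0,-0.032,0],[0,-8,0,-0.032,0],[0,0,0,0,0],[0,0,0,0,0]]}}

```text
clock: 12.2
position: [0.5484, -0.3248, 0.0863]
tool_rot: [1.99, 2.43, 0.002]
force: [0.7, 0.3, -4.1]
gripper_width: 0.0187
```

```bash
python3 - <<'E'
from h import *
plan(.55,-.3316,.0096,11.2)
E
```

```text
clock 12.2 pos [ 0.5484 -0.3248  0.0863] yang 11.38 tilt [ 2.0e-04  1.1e-03 -1.0e+00] need tool mm [-7.   0.2 76.7] yaw rad 0.0032 F [ 0.7  0.3 -4.1] T [-0.25 -0.12 -0.04] w 0.0187 q [ 0.84  0.44 -0.44  1.64  0.2   1.11  0.55]
```

Position over the mat is fine; lower, then touch down gently.

{"name": "drive_tool", "arguments": {"targets": [[-3,0,20,0,0],[-3,0,25,0,0],[0,0,20,0,0],[0,0,5,0,0],[0,0,2,0,0],[0,0,0,0,0],[0,0,0,0,0]]}}

```text
clock: 12.78
position: [0.5508, -0.3314, 0.0155]
tool_rot: [1.987, 2.43, 0.001]
force: [1.0, 0.6, -4.0]
gripper_width: 0.0182
```

```bash
python3 - <<'E'
from h import *
plan(.55,-.3316,.0096,11.2)
E
```

```text
clock 12.78 pos [ 0.5508 -0.3314  0.0155] yang 11.45 tilt [-0.0015  0.0023 -1.    ] need tool mm [-0.  -0.8  5.9] yaw rad 0.0043 F [ 1.   0.6 -4. ] T [-0.28 -0.05 -0.02] w 0.0182 q [ 0.83  0.52 -0.42  1.67  0.24  1.    0.53]
```

{"name": "drive_tool", "arguments": {"targets": [[0,0,2,0,0],[0,0,2,0,0],[0,0,1,0,0],[0,0,0,0,0]]}}

```text
clock: 13.12
position: [0.55, -0.3322, 0.0101]
tool_rot: [1.989, 2.428, 0.001]
force: [0.8, -1.4, -0.6]
gripper_width: 0.0185
```

```bash
python3 - <<'E'
from h import *
plan(.55,-.3316,.0096,11.2)
E
```

```text
clock 13.12 pos [ 0.55   -0.3322  0.0101] yang 11.35 tilt [-0.0014  0.002  -1.    ] need tool mm [0.6 0.1 0.5] yaw rad 0.0026 F [ 0.8 -1.4 -0.6] T [ 0.08 -0.21 -0.17] w 0.0185 q [ 0.83  0.53 -0.41  1.68  0.25  0.99  0.53]
```

Touching down (weight gone from the wrist). Release to 50 mm, then rise.

{"name": "drive_tool", "arguments": {"targets": [[0,0,0,0,26],[0,0,0,0,40],[0,0,0,0,50],[0,0,0,0,50],[0,0,-5,0,50],[0,0,-15,0,50],[0,0,-30,0,50],[0,0,-40,0,50],[0,0,-40,0,50],[0,0,-40,0,50]]}}

```text
clock: 13.95
position: [0.5487, -0.3312, 0.1811]
tool_rot: [-1.989, -2.431, 0.0]
force: [0.7, -0.6, -0.2]
gripper_width: 0.0498
```

{"name": "drive_tool", "arguments": {"targets": [[-30,0,0,0,50],[-40,0,0,0,50],[-40,0,0,0,50],[0,0,0,0,50],[0,0,0,0,50],[0,0,0,0,50]]}}

```text
clock: 14.45
position: [0.5708, -0.4388, 0.1786]
tool_rot: [-1.989, -2.43, -0.002]
force: [-0.3, 0.3, -0.3]
gripper_width: 0.0499
```

```bash
python3 - <<'E'
from h import *
from plant import capture
plan(.55,-.3316,.15,11.2)
t=capture("top");np.savez("t1.npz",**t);crop(t,195,80,475,270,2.85,"pics/t14.png",1.6)
t=capture("scene");np.savez("s1.npz",**t);crop(t,90,110,370,310,2.85,"pics/s14.png",1.6)
E
```

```text
clock 14.45 pos [ 0.5708 -0.4388  0.1786] yang 11.40 tilt [ 1.5e-03  1.0e-04 -1.0e+00] need tool mm [109.1   0.8  28.8] yaw rad 0.0035 F [-0.3  0.3 -0.3] T [0.   0.   0.01] w 0.0499 q [ 0.89  0.53 -0.41  1.31  0.2   1.35  0.69]
```

View pics/t14.png

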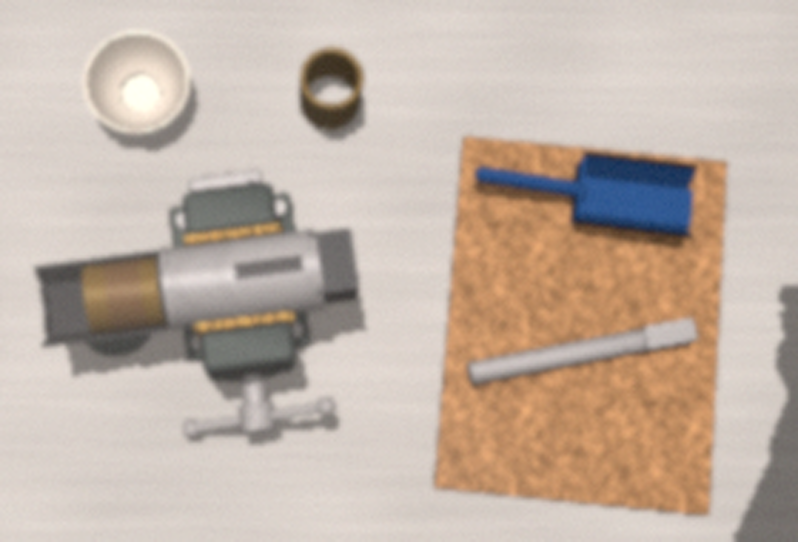

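View pics/s14.png

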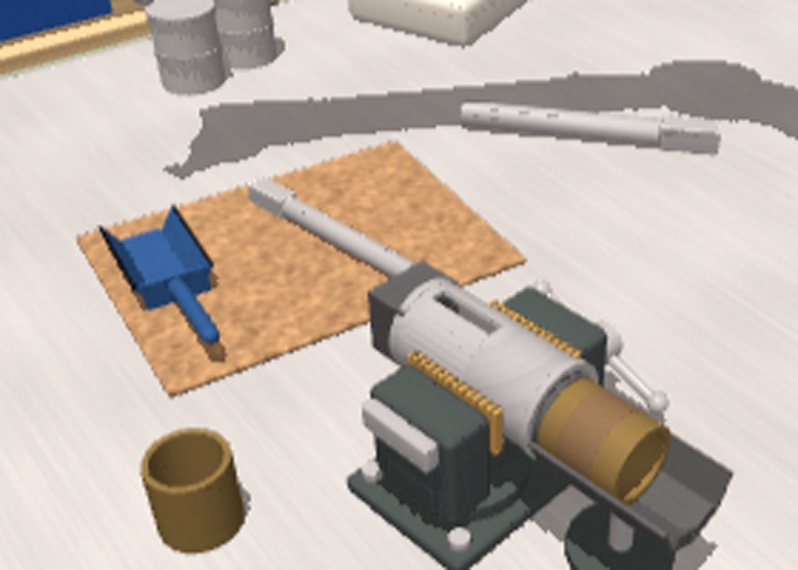

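```bash
python3 - <<'E'
from h import *
t=np.load("t1.npz")
h=cv2.cvtColor(t["image"],cv2.COLOR_RGB2HSV);m=np.zeros(h.shape[:2],np.uint8)
m[165:205,215:252]=((h[165:205,215:252,1]>70)&(h[165:205,215:252,0]<30))
p=np.argwhere(m)[:,::-1].astype(np.float32);r=cv2.minAreaRect(p);print(r)
A=np.radians(8.1);a=np.array([-np.sin(A),np.cos(A),0]);mo=np.array([.5951,-.056,.09])+.155*a
P=ray(t,*r[0],.108);d=P-mo;print("along",d@a,"lat",d@[np.cos(A),np.sin(A),0])
from plant import sign_off
print(sign_off())
E
```

```text
((237.1793670654297, 183.0418243408203), (23.065486907958984, 26.643869400024414), 82.56858825683594)
along 0.03260085635796165 lat -0.0016382753270034417
the job is handed in; nothing more can be done
None
```

I pressed the core ring out of the barrel into the trough, drew the rod out again and laid it flat on the cork mat. The gripper was clear of everything, and I handed the job in at about 14.5 s on the clock. No verdict was reported.

- **Rod:** I used the 200 mm rod on the mat; the other two measured about 260 mm. I gripped it by its square end and fed it through the hole. It then pushed at 9–12 N until the ejector stopped hard, and extra push (19 N) moved nothing further.
- **Ring:** In the last top view its centre is about 33 mm beyond the mouth and 2 mm off the axis. The scene-camera outline also matched about 33–34 mm. The limit is 30 mm, so the margin is only 3–4 mm, against about 2 mm of camera calibration error. The hard stop at its expected place agrees with that reading. I did not measure the ring's height or angle; it looked seated and straight.
- **Rest of the scene:** In the last pictures the rod lies fully on the mat, and the dish, scoop and second ring show no visible movement. I checked these by eye only.
- **Disagreement:** While the rod was held up, its height came out about 3–4 mm different between the camera and the tool readings. I trusted the camera and wrist force for the insertion, and the rod went in without jamming.

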